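# Roll-check grinder shafts and reject the bent one

### The arm

A 6-joint arm with a two-finger parallel gripper is mounted at the origin on a cart in front of the work surface, level with it; the furniture and walls round the work are solid. World frame = base frame: x ahead of the robot, y to its left, z up, the work surface at z = 0. Lengths are in mm, angles in degrees, forces in N, time in s.
With the tool pointing down it reaches from about 350 to 1000 mm from the base axis. Payload 7.1 kg.
Tool frame: the origin (TCP) lies midway between the tips of the shut fingers; the grasp point (between the pads) lies 19 mm behind it; z points along the fingers, y is the line along which they close (so a half turn about z gives the same grasp; the last joint's range is limited). The gripper opens to 85 mm and grips with 20 to 120 N. Pads are 22 mm wide; open, the fingers measure 114 mm over their backs; the gripper's body (76 mm by 85 mm) begins 54 mm behind the grasp point. The pads swing forward as they close: fully open they stand 13 mm farther back than shut.
Start: joints at [64.687, 24.242, 93.386, -0, 62.372, -1.089], TCP at [256.415, 569.962, 231.319] pointing down, gripper open.
Joint ranges: [-172.04, 172.04], [-51.8, 120.97], [4.93, 147.93], [-75.15, 255.16], [6.16, 154.13], [-145.62, 145.62]. Speed limits (degrees/s): [136.94, 136.94, 172.46, 180, 180, 180].

### API

Orientations are given as [roll, pitch, yaw] about the fixed x, y, z axes, in that order (R = Rz(yaw) Ry(pitch) Rx(roll)).
In Python, from station import arm gives the robot as it stands.
- The arm moves only by the tool arm_command, never from a script. Its argument "motion" is a list of rows, each an object with "dp": the shift along the world's x, y, z in m, a list of three; "rotation": the turn, a rotation vector about the world's x, y, z in rad, a list of three; "grip": the closure, from -1 (fully open) to 1 (shut). A call has 1 to 12 rows; each row is the pose to reach, as a shift and turn from the pose commanded when the call began; what a row does not reach only later rows make up. A row lasts 1/10 s, in which the tool goes at most 50 mm and 8.59 degrees, less where a joint would pass 70% of its speed; a pose out of reach is approached as far as the arm can. A call with a gripper value outside its range is refused whole. The fingers move at their own pace and stop on an object; "force" is the grip in N (left out, the last holds). Time passes only in rows, so rows that repeat a pose let the fingers close. It gives the time, the measured TCP pose, the force, the opening and the grip force at its end, in the units of the state.
- arm.read_state(): the state, without advancing time (a new reading comes with each control period).
- arm.read_camera(name): name is "side" or "top"; returns a dict with "color" (420x560x3 uint8, red, green, blue), "z_map" (420x560 float32, mm along the optical axis (not along the pixel's ray), 0 where there is no reading), "camera_matrix" (3x3 intrinsics, pixels), "k1" (the pictures are not rectified: a ray, as slopes to the right and down, at radius r is drawn at 1 + k1 r^2 times it, then the intrinsics apply), "eye" and "attitude" of the camera in the world. Camera axes: x right, y down, z forward; pixel columns grow to the right and rows downward; lengths in mm; the calibration is good to about 2 mm. A picture is of the moment at which its call begins.
- arm.job_done(): hands the job in; it is judged then, once.
The state is a dict: "time": time; "joints": joint angles; "joint_velocities": joint speeds; "tau": joint torques, N m; "ee_pos": TCP position; "orientation": TCP orientation; "force": force on the tool from outside, world axes, zero at the start; "moment": the same for the moment, N m; "finger_gap": finger opening in mm; "grip_force": force on a finger pad.
Only numpy, scipy, OpenCV 4.12 (cv2) and the standard library are available. Lean on these libraries where they do the work, as an engineer would, in place of code of your own. Each camera call takes 0.05 s, during which the arm holds its last target. There are 200 camera calls.

### The job

Pick up the wooden rubbing block by its grip and roll each of the three steel grinder shafts under it over the flat plate by more than a third of a turn (each shaft must end up more than 17 mm from where it lay), pressing lightly, always under 25 N, to feel which one is bent and lifts the block. Then stand the block upright on the bare worktop and lay the bent shaft in the aluminium reject tray with the gripper, leaving the two straight ones on the plate: the gripper must never touch those, and the cups and tamper behind the plate must stay where they are.

Things in the scene. Friction and masses are not known exactly. Their poses are not given: they have to be found in the camera images.
- plate: Fixed flat steel plate, 190 (x) x 290 (y) x 12 mm, with 6 mm wide lips along its -x and +x edges, 6 mm above its flat face. Origin: centre of its underside on the worktop; x is the rolling direction (roughly away from the robot), y runs along the shafts. The shafts lie in three lanes at y about -90, 0 and +90 mm, at x about -60 to -5 mm.
- plate_top (a point): Centre of the plate's flat upper face, 12 mm above the worktop, axes as the plate.
- shaft_a: One of three steel shafts that look alike: rod with domed ends, 16 mm diameter, 70 mm long, 0.09 kg. Origin mid-length on its axis, y along it; x and z turn as it rolls. Starts flat on the plate's -x half, along the plate's y within 0.1 rad. Any one of the three may be the bent one: its middle (part c1) is bowed 1.6 mm sideways, lies flat like the others, but lifts what presses on it 1.6 mm every half turn.
- shaft_b: One of three steel shafts that look alike: rod with domed ends, 16 mm diameter, 70 mm long, 0.09 kg. Origin mid-length on its axis, y along it; x and z turn as it rolls. Starts flat on the plate's -x half, along the plate's y within 0.1 rad. Any one of the three may be the bent one: its middle (part c1) is bowed 1.6 mm sideways, lies flat like the others, but lifts what presses on it 1.6 mm every half turn.
- shaft_c: One of three steel shafts that look alike: rod with domed ends, 16 mm diameter, 70 mm long, 0.09 kg. Origin mid-length on its axis, y along it; x and z turn as it rolls. Starts flat on the plate's -x half, along the plate's y within 0.1 rad. Any one of the three may be the bent one: its middle (part c1) is bowed 1.6 mm sideways, lies flat like the others, but lifts what presses on it 1.6 mm every half turn.
- block: Loose wooden rubbing block, 0.16 kg. Base 104 (x) x 56 (y) x 14 mm with a flat rubber sole; on its middle an upright grip 16 mm thick in x, 44 mm wide in y, from 14 to 62 mm above the underside, pinched across its 16 mm. Origin: centre of the underside, z up; x starts within 0.5 rad of the plate's. Pushed along x on top of a shaft it moves the shaft half as far as itself. The sole is hard: 0.5 mm too low is several newtons.
- reject_tray: Fixed open aluminium tray, 130 x 130 x 26 mm outside, walls and floor 4 to 5 mm thick. Origin at the centre of its underside on the worktop.
- tamper: Coffee tamper with a black handle, 55x55x97 mm, standing behind the plate; bystander. Origin at its underside.
- dosing_cup: Small steel dosing cup, 61x61x51 mm, standing behind the plate; bystander. Origin at its underside.
- cup_tan: Tan handleless cup, 68x68x59 mm, standing behind the plate; bystander. Origin at its underside.

How it is judged (in metres and radians):
On the way, in this order (a step that is already met when the one before it is completed fails the run):
1. the first shaft has been rolled more than 16 mm and is under the pressing block (((distance of shaft_a from where it was at the start of the episode above 0.016 m and contact force between block and shaft_a above 1 N) or (distance of shaft_b from where it was at the start of the episode above 0.016 m and contact force between block and shaft_b above 1 N) or (distance of shaft_c from where it was at the start of the episode above 0.016 m and contact force between block and shaft_c above 1 N))), for 0.1 s.
2. two shafts have been rolled more than 16 mm, one of them under the pressing block ((distance of each of shaft_a, shaft_b from where it was at the start of the episode above 0.016 m or distance of each of shaft_a, shaft_c from where it was at the start of the episode above 0.016 m or distance of each of shaft_b, shaft_c from where it was at the start of the episode above 0.016 m) and ((distance of shaft_a from where it was at the start of the episode above 0.016 m and contact force between block and shaft_a above 1 N) or (distance of shaft_b from where it was at the start of the episode above 0.016 m and contact force between block and shaft_b above 1 N) or (distance of shaft_c from where it was at the start of the episode above 0.016 m and contact force between block and shaft_c above 1 N))), for 0.1 s.
3. all three shafts have been rolled more than 16 mm, one of them under the pressing block (distance of each of shaft_a, shaft_b, shaft_c from where it was at the start of the episode above 0.016 m and ((distance of shaft_a from where it was at the start of the episode above 0.016 m and contact force between block and shaft_a above 1 N) or (distance of shaft_b from where it was at the start of the episode above 0.016 m and contact force between block and shaft_b above 1 N) or (distance of shaft_c from where it was at the start of the episode above 0.016 m and contact force between block and shaft_c above 1 N))), for 0.1 s.
4. after that, the bent shaft is laid in the reject tray (((x of shaft_a_c1 in the frame of shaft_a above 0.0005 m and (x of shaft_a in the frame of reject_tray between -0.062 and 0.062 m and y of shaft_a in the frame of reject_tray between -0.062 and 0.062 m and z of shaft_a in the frame of reject_tray below 0.02 m)) or (x of shaft_b_c1 in the frame of shaft_b above 0.0005 m and (x of shaft_b in the frame of reject_tray between -0.062 and 0.062 m and y of shaft_b in the frame of reject_tray between -0.062 and 0.062 m and z of shaft_b in the frame of reject_tray below 0.02 m)) or (x of shaft_c_c1 in the frame of shaft_c above 0.0005 m and (x of shaft_c in the frame of reject_tray between -0.062 and 0.062 m and y of shaft_c in the frame of reject_tray between -0.062 and 0.062 m and z of shaft_c in the frame of reject_tray below 0.02 m)))), for 0.2 s.
At the end, for the whole second after the job is handed in: the bent shaft lies at rest inside the reject tray, both straight shafts lie at rest on the plate's flat face, and the block stands upright (within 0.08 rad) and at rest on the worktop (underside within 6 mm of it) (((x of shaft_a_c1 in the frame of shaft_a above 0.0005 m and (x of shaft_a in the frame of reject_tray between -0.062 and 0.062 m and y of shaft_a in the frame of reject_tray between -0.062 and 0.062 m and z of shaft_a in the frame of reject_tray below 0.02 m)) or (not (x of shaft_a_c1 in the frame of shaft_a above 0.0005 m) and (x of shaft_a in the frame of plate_top between -0.09 and 0.09 m and y of shaft_a in the frame of plate_top between -0.145 and 0.145 m and z of shaft_a in the frame of plate_top between 0.004 and 0.013 m))) and ((x of shaft_b_c1 in the frame of shaft_b above 0.0005 m and (x of shaft_b in the frame of reject_tray between -0.062 and 0.062 m and y of shaft_b in the frame of reject_tray between -0.062 and 0.062 m and z of shaft_b in the frame of reject_tray below 0.02 m)) or (not (x of shaft_b_c1 in the frame of shaft_b above 0.0005 m) and (x of shaft_b in the frame of plate_top between -0.09 and 0.09 m and y of shaft_b in the frame of plate_top between -0.145 and 0.145 m and z of shaft_b in the frame of plate_top between 0.004 and 0.013 m))) and ((x of shaft_c_c1 in the frame of shaft_c above 0.0005 m and (x of shaft_c in the frame of reject_tray between -0.062 and 0.062 m and y of shaft_c in the frame of reject_tray between -0.062 and 0.062 m and z of shaft_c in the frame of reject_tray below 0.02 m)) or (not (x of shaft_c_c1 in the frame of shaft_c above 0.0005 m) and (x of shaft_c in the frame of plate_top between -0.09 and 0.09 m and y of shaft_c in the frame of plate_top between -0.145 and 0.145 m and z of shaft_c in the frame of plate_top between 0.004 and 0.013 m))) and linear speed of each of shaft_a, shaft_b, shaft_c, block below 0.02 m/s and height (world z) of block between -0.006 and 0.006 m and angle between block's own z axis and vertical below 0.08 rad); the robot touches nothing.
It fails at once if the block pressed on a shaft with more than 25 N (contact force between block and shaft_a above 25 N or contact force between block and shaft_b above 25 N or contact force between block and shaft_c above 25 N).
It fails at once if the gripper touched a straight shaft ((not (x of shaft_a_c1 in the frame of shaft_a above 0.0005 m) and contact force between the fingers and shaft_a above 0.3 N) or (not (x of shaft_b_c1 in the frame of shaft_b above 0.0005 m) and contact force between the fingers and shaft_b above 0.3 N) or (not (x of shaft_c_c1 in the frame of shaft_c above 0.0005 m) and contact force between the fingers and shaft_c above 0.3 N)).
It fails at once if a bystander was moved more than 20 mm (distance of any of tamper, dosing_cup, cup_tan from where it was at the start of the episode above 0.02 m).
It also fails if it takes over 72 s, if anything falls off the work surface, if the arm or the gripper's body presses on something with over 40 N, if the wrist force passes 120 N, or if a joint passes its speed limit or range.

## Working session

There is one attempt and no reset: what is moved stays moved. The work goes in short steps, Python scripts to look and compute and a tool call to move; the robot and the scene stay as the last step left them, time stands still between calls to the robot, and variables do not carry over. Pictures are saved under pics/ and viewed, at most 10 in all, crops included, and the job is handed in when it is done.

Besides the shell and the picture viewer there is one more tool, called as name(argument=value, ...) on one line, values as JSON. arm_command: Moves the arm, as the interface text tells. Its arguments: {"type":"object","properties":{"motion":{"type":"array"},"force":{"type":"number"}},"required":["motion"]}

```bash
mkdir -p pics; cat > h.py <<'E'
import numpy as np, cv2
from station import arm
def cam(n):
    return arm.read_camera(n)
def rot(c):
    a=np.array(c['attitude'],float)
    if a.shape==(3,3): return a
    from scipy.spatial.transform import Rotation as R
    return R.from_euler('xyz',a,degrees=True).as_matrix() if a.size==3 else R.from_quat(a).as_matrix()
def slopes(c,uv):
    K=np.array(c['camera_matrix']); uv=np.atleast_2d(np.array(uv,float))
    d=np.c_[(uv[:,0]-K[0,2])/K[0,0],(uv[:,1]-K[1,2])/K[1,1]]; s=d.copy()
    for _ in range(20): s=d/(1+c['k1']*(s**2).sum(1,keepdims=True))
    return s
def onplane(c,uv,z):
    d=np.c_[slopes(c,uv),np.ones(len(np.atleast_2d(uv)))]@rot(c).T; e=np.array(c['eye'])
    return e+d*((z-e[2])/d[:,2])[:,None]
def cloud(c):
    h,w=c['z_map'].shape; u,v=np.meshgrid(np.arange(w),np.arange(h))
    s=slopes(c,np.c_[u.ravel(),v.ravel()])
    z=c['z_map'].ravel()[:,None]
    return ((np.c_[s,np.ones(len(s))]*z)@rot(c).T+np.array(c['eye'])).reshape(h,w,3)
E
python3 - <<'E'
from h import *
print(arm.read_state())
for n in('top','side'):
    c=cam(n); print(n,c['camera_matrix'],c['k1'],c['eye'],c['attitude'])
    cv2.imwrite(f'pics/{n}0.png',c['color'][:,:,::-1]); np.save(n+'0.npy',c,allow_pickle=True)
E
```

```text
{'time': 0.0, 'joints': array([ 6.46852602e+01,  2.42854622e+01,  9.34334887e+01, -8.64164687e-04,
        6.23721136e+01, -1.08820437e+00]), 'joint_velocities': array([ 0.04236768, -0.01015097,  0.03494954, -0.06797903,  0.09713649,
       -0.03529203]), 'tau': array([-2.67713513e-03, -5.57390428e+01, -2.81735533e+01, -1.74255142e-04,
        7.59684801e-03,  4.64261495e-05]), 'ee_pos': array([256.19959836, 569.45471963, 230.52035959]), 'orientation': array([-1.79908937e+02, -9.64605191e-04,  1.55773865e+02]), 'force': array([ 0.77985601,  0.01417843, -0.47229109]), 'moment': array([-0.00658844, -0.01023851,  0.07040935]), 'grip_force': 0.0, 'finger_gap': 85.1583365816716}
top [[546.88184684   0.         274.91820918]
 [  0.         546.88184684 208.63138301]
 [  0.           0.           1.        ]] -0.16235723333756413 [ 396.02375939  173.70702764 1002.25716769] [-168.09188839   -0.27858375  -92.35062689]
side [[408.72255562   0.         282.64262765]
 [  0.         408.72255562 207.2596957 ]
 [  0.           0.           1.        ]] -0.04833112655389869 [549.84052022 898.04708374 452.99235458] [-117.63896994    0.77770822 -177.93694986]
```

View pics/top0.png

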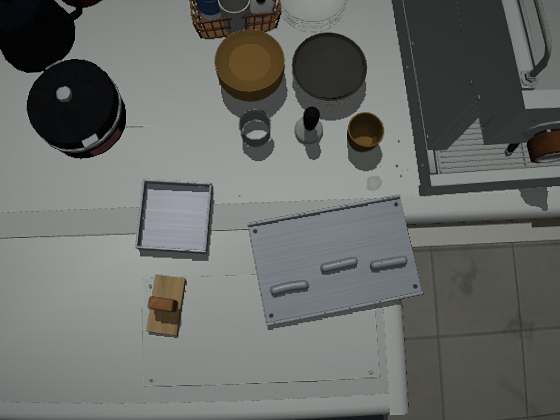

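View pics/side0.png

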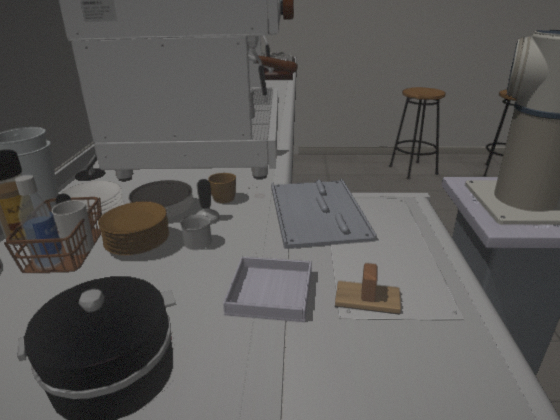

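The top view shows the plate around (336,261), shafts at (290,287), (339,265) and (389,264), the block at (165,305) and the tray at (176,217). The side view agrees. Next I measure the poses.

```bash
python3 - <<'E'
from h import *
c=np.load('top0.npy',allow_pickle=True).item(); P=cloud(c); Z=P[:,:,2]
print('z table',np.median(Z[350:370,200:300]),'plate',np.median(Z[235:245,300:360]),'noise',Z[235:245,300:360].std())
# corners by eye -> onplane
hsv=cv2.cvtColor(c['color'],cv2.COLOR_RGB2HSV)
def rect(m,z,name):
    cs,_=cv2.findContours(m.astype(np.uint8),cv2.RETR_EXTERNAL,cv2.CHAIN_APPROX_NONE)
    for k in cs:
        if cv2.contourArea(k)<60: continue
        w=onplane(c,k[:,0,:],z)[:,:2].astype(np.float32); (cx,cy),(a,b),t=cv2.minAreaRect(w)
        print(name,np.round([cx,cy,a,b,t],1),np.round(k[:,0].mean(0)))
def box(m,x0,x1,y0,y1):
    o=np.zeros_like(m);o[y0:y1,x0:x1]=m[y0:y1,x0:x1];return o
rect(box((Z>7)&(Z<40),235,440,190,335),14,'plate')
pz=np.median(Z[235:245,300:360])
rect(box((Z>pz+5)&(Z<45),258,412,245,308),20,'shaft')
rect(box(Z>14,130,225,170,265),26,'tray')
wood=(hsv[:,:,1]>70)&(hsv[:,:,0]<25)
rect(box(wood&(Z<30),135,200,268,345),14,'block')
rect(box(wood&(Z>50),135,200,268,345),62,'grip')
rect(box(Z>40,135,200,268,345),62,'gripz')
for n,(x0,x1,y0,y1) in dict(cup=(340,390,105,160),tam=(290,325,100,150),dos=(235,275,105,150)).items():
    q=P[y0:y1,x0:x1].reshape(-1,3);q=q[q[:,2]>25];print(n,q.min(0).round(),q.max(0).round())
bl=cv2.resize(c['color'][240:310,255:420],None,fx=4.8,fy=4.8,interpolation=cv2.INTER_CUBIC); 
cv2.imwrite('pics/cropA.png',bl[:,:,::-1])
E
```

```text
z table 1.099570620279053 plate 11.037754125120102 noise 80.67937801302853
plate [507.1  55.3 191.8 291.    8.6] [333. 259.]
shaft [459.7 143.   17.2  70.2   8.9] [288. 287.]
shaft [496.   49.8  16.   69.8  10. ] [338. 264.]
shaft [494.8 -41.5  16.2  69.4   6.6] [388. 262.]
tray [597.1 346.2 134.5 132.2  84.2] [174. 216.]
block [435.5 364.   56.4 102.6  80.1] [167. 305.]
grip [436.3 362.7  45.3  24.2  81. ] [161. 304.]
gripz [436.3 362.4  47.   24.2  81. ] [161. 304.]
cup [396. -45.  25.] [ 772.  174. 1002.]
tam [396.  58.  25.] [ 812.  174. 1002.]
dos [396. 163.  25.] [ 788.  221. 1002.]
```

View pics/cropA.png

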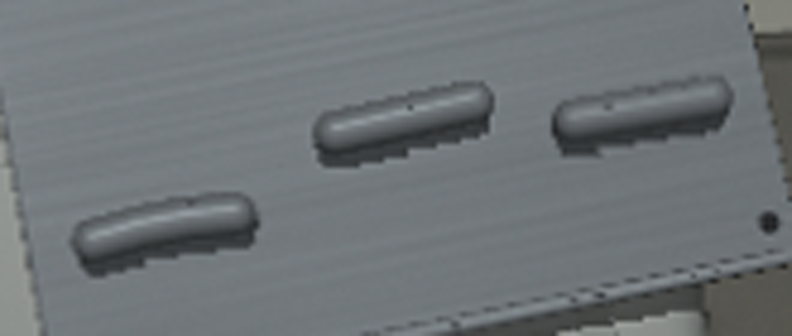

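The left shaft, at (165,227) in the crop, looks bowed. I'll roll it last, with extra care. First I move above the block.

arm_command(motion=[{"dp":[0.04,-0.046,-0.02],"rotation":[0,0,-0.147],"grip":-1},{"dp":[0.08,-0.092,-0.04],"rotation":[0,0,-0.294],"grip":-1},{"dp":[0.12,-0.138,-0.06],"rotation":[0,0,-0.441],"grip":-1},{"dp":[0.16,-0.184,-0.08],"rotation":[0,0,-0.588],"grip":-1},{"dp":[0.179,-0.206,-0.101],"rotation":[0,0,-0.735],"grip":-1},{"dp":[0.179,-0.206,-0.101],"rotation":[0,0,-0.882],"grip":-1},{"dp":[0.179,-0.206,-0.101],"rotation":[0,0,-1.029],"grip":-1},{"dp":[0.179,-0.206,-0.101],"rotation":[0,0,-1.176],"grip":-1},{"dp":[0.179,-0.206,-0.101],"rotation":[0,0,-1.321],"grip":-1},{"dp":[0.179,-0.206,-0.101],"rotation":[0,0,-1.321],"grip":-1}], force=40)

```text
time: 1.1
ee_pos: [435.3, 363.6, 129.9]
orientation: [-180.0, 0.0, 80.0]
force: [-0.1, 0.7, -0.5]
finger_gap: 85.8
grip_force: 0.0
```

arm_command(motion=[{"dp":[0,0,-0.035],"rotation":[0,0,0],"grip":-1},{"dp":[0,0,-0.07],"rotation":[0,0,0],"grip":-1},{"dp":[0,0,-0.105],"rotation":[0,0,0],"grip":-1},{"dp":[0,0,-0.105],"rotation":[0,0,0],"grip":-1},{"dp":[0,0,-0.105],"rotation":[0,0,0],"grip":0.5},{"dp":[0,0,-0.105],"rotation":[0,0,0],"grip":1},{"dp":[0,0,-0.105],"rotation":[0,0,0],"grip":1},{"dp":[0,0,-0.105],"rotation":[0,0,0],"grip":1},{"dp":[0,0,-0.105],"rotation":[0,0,0],"grip":1},{"dp":[0,0,-0.105],"rotation":[0,0,0],"grip":1}], force=40)

```text
time: 2.1
ee_pos: [436.1, 364.6, 26.7]
orientation: [179.9, -0.1, 80.1]
force: [-1.7, -1.1, 7.6]
finger_gap: 21.7
grip_force: 40.8
```

arm_command(motion=[{"dp":[0,0,0],"rotation":[0,0,0],"grip":1},{"dp":[0,0,0],"rotation":[0,0,0],"grip":1}])

```text
time: 2.3
ee_pos: [436.2, 364.5, 26.7]
orientation: [179.9, -0.1, 80.1]
force: [-1.5, -0.8, 8.1]
finger_gap: 21.6
grip_force: 40.8
```

```bash
python3 - <<'E'
from h import *
s=arm.read_state();print(s)
c=cam('side'); cv2.imwrite('pics/s1.png',cv2.resize(c['color'][190:340,270:470],None,fx=4,fy=4,interpolation=cv2.INTER_CUBIC)[:,:,::-1])
E
```

```text
{'time': 2.3, 'joints': array([3.86888999e+01, 3.69865788e+01, 1.06151504e+02, 3.88202300e-03,
       3.67360263e+01, 4.85869561e+01]), 'joint_velocities': array([ 0.07583119, -0.03617251,  0.07470943,  0.05029494, -0.04430481,
       -0.03085703]), 'tau': array([-7.81436730e-02, -5.23073924e+01, -1.53448927e+01, -1.61603774e-02,
       -3.45228352e-01,  5.59726512e-03]), 'ee_pos': array([436.15490375, 364.54851517,  26.73986646]), 'orientation': array([ 1.79918472e+02, -9.59533753e-02,  8.00989035e+01]), 'force': array([-1.47494777, -0.80449998,  8.05085056]), 'moment': array([-0.07437464,  0.16709161, -0.02731541]), 'grip_force': 40.805624127388, 'finger_gap': 21.562387064032485}
```

View pics/s1.png

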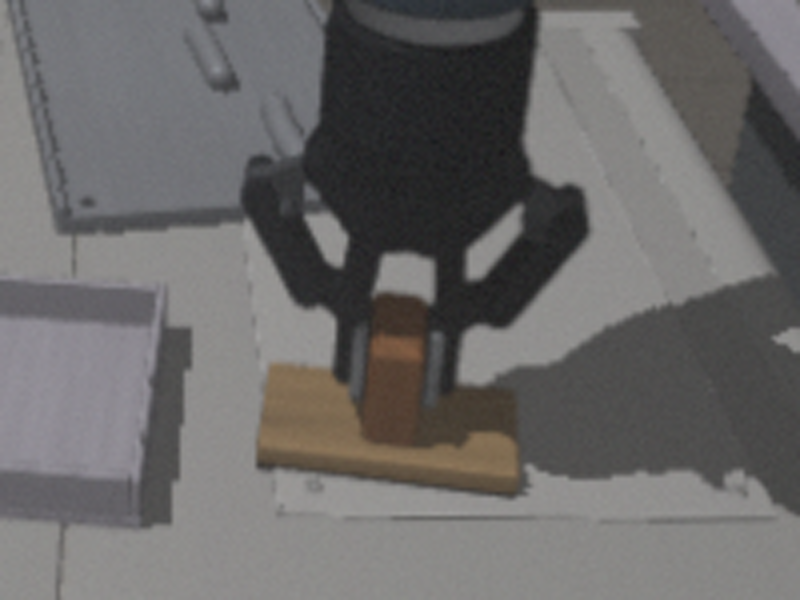

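The block is pinched squarely by its grip. I lift it and carry it to the right lane.

arm_command(motion=[{"dp":[0,0,0.03],"rotation":[0,0,0],"grip":1},{"dp":[0,0,0.06],"rotation":[0,0,0],"grip":1},{"dp":[0.006,-0.045,0.06],"rotation":[0,0,0.06],"grip":1},{"dp":[0.011,-0.09,0.06],"rotation":[0,0,0.12],"grip":1},{"dp":[0.017,-0.135,0.06],"rotation":[0,0,0.18],"grip":1},{"dp":[0.023,-0.18,0.06],"rotation":[0,0,0.24],"grip":1},{"dp":[0.029,-0.225,0.06],"rotation":[0,0,0.3],"grip":1},{"dp":[0.034,-0.27,0.06],"rotation":[0,0,0.323],"grip":1},{"dp":[0.04,-0.315,0.06],"rotation":[0,0,0.323],"grip":1},{"dp":[0.045,-0.36,0.06],"rotation":[0,0,0.323],"grip":1},{"dp":[0.048,-0.4,0.06],"rotation":[0,0,0.323],"grip":1},{"dp":[0.048,-0.407,0.055],"rotation":[0,0,0.323],"grip":1}])

```text
time: 3.55
ee_pos: [484.5, -46.6, 81.2]
orientation: [179.9, 0.1, 98.4]
force: [0.1, 0.7, -1.1]
finger_gap: 21.6
grip_force: 39.6
```

arm_command(motion=[{"dp":[0,0,-0.015],"rotation":[0,0,0],"grip":1},{"dp":[0,0,-0.02],"rotation":[0,0,0],"grip":1},{"dp":[0,0,-0.02],"rotation":[0,0,0],"grip":1},{"dp":[0,0,-0.02],"rotation":[0,0,0],"grip":1}])

```text
time: 3.95
ee_pos: [483.4, -42.5, 60.5]
orientation: [-180.0, -0.0, 98.7]
force: [-0.9, 0.4, -2.4]
finger_gap: 21.8
grip_force: 39.5
```

```bash
python3 - <<'E'
from h import *
for n in('side','top'):
    c=cam(n); 
    im=c['color'][150:290,230:430] if n=='side' else c['color'][190:330,240:440]
    cv2.imwrite(f'pics/{n}2.png',im[:,:,::-1])
a=[cv2.imread(f'pics/{n}2.png') for n in('side','top')]
cv2.imwrite('pics/both2.png',cv2.resize(np.hstack(a),(800,280),interpolation=cv2.INTER_CUBIC))
print(arm.read_state()['force'],arm.read_state()['ee_pos'])
E
```

```text
[-0.10469704 -0.10864602 -1.36396267] [483.71349904 -42.53207816  60.76707353]
```

View pics/both2.png

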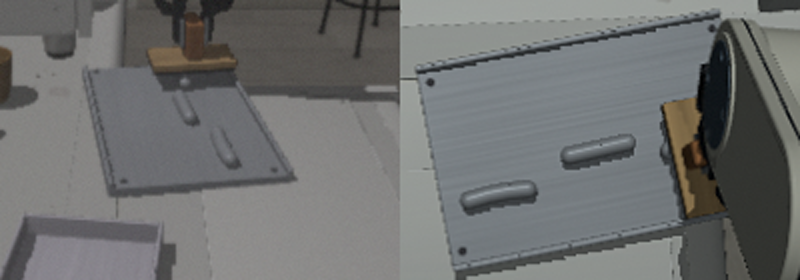

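The crops show the block over the right shaft, whose tip just shows at its left edge. I lower it gently.

arm_command(motion=[{"dp":[0,0,-0.002],"rotation":[0,0,0],"grip":1},{"dp":[0,0,-0.0035],"rotation":[0,0,0],"grip":1},{"dp":[0,0,-0.005],"rotation":[0,0,0],"grip":1},{"dp":[0,0,-0.0055],"rotation":[0,0,0],"grip":1},{"dp":[0,0,-0.0055],"rotation":[0,0,0],"grip":1}])

```text
time: 4.55
ee_pos: [483.4, -43.0, 54.8]
orientation: [-180.0, -0.0, 98.6]
force: [-1.0, -0.4, -0.8]
finger_gap: 21.4
grip_force: 39.6
```

arm_command(motion=[{"dp":[0,0,-0.0005],"rotation":[0,0,0],"grip":1},{"dp":[0,0,-0.001],"rotation":[0,0,0],"grip":1},{"dp":[0,0,-0.001],"rotation":[0,0,0],"grip":1}])

```text
time: 4.85
ee_pos: [484.4, -43.0, 54.6]
orientation: [179.9, 0.0, 98.6]
force: [0.1, 1.5, 7.1]
finger_gap: 21.4
grip_force: 40.9
```

Contact force is about 8 N. I start the roll, with z eased by 0.3 mm.

arm_command(motion=[{"dp":[0.003,0.0005,0.0003],"rotation":[0,0,0],"grip":1},{"dp":[0.006,0.001,0.0003],"rotation":[0,0,0],"grip":1},{"dp":[0.009,0.0014,0.0003],"rotation":[0,0,0],"grip":1},{"dp":[0.012,0.0018,0.0003],"rotation":[0,0,0],"grip":1}])

```text
time: 5.25
ee_pos: [496.3, -41.4, 54.6]
orientation: [179.9, 0.0, 98.6]
force: [-0.5, -1.5, 6.9]
finger_gap: 21.5
grip_force: 40.5
```

arm_command(motion=[{"dp":[0.003,0.0005,0],"rotation":[0,0,0],"grip":1},{"dp":[0.006,0.001,0],"rotation":[0,0,0],"grip":1},{"dp":[0.009,0.0014,0],"rotation":[0,0,0],"grip":1},{"dp":[0.012,0.0018,0],"rotation":[0,0,0],"grip":1}])

```text
time: 5.65
ee_pos: [508.4, -39.8, 54.6]
orientation: [179.9, 0.0, 98.6]
force: [0.1, -2.5, 5.5]
finger_gap: 21.4
grip_force: 40.6
```

arm_command(motion=[{"dp":[0.003,0.0005,0],"rotation":[0,0,0],"grip":1},{"dp":[0.006,0.001,0],"rotation":[0,0,0],"grip":1},{"dp":[0.009,0.0014,0],"rotation":[0,0,0],"grip":1},{"dp":[0.012,0.0018,0],"rotation":[0,0,0],"grip":1}])

```text
time: 6.05
ee_pos: [520.5, -38.2, 54.6]
orientation: [179.9, 0.1, 98.6]
force: [-0.4, -3.8, 5.2]
finger_gap: 21.8
grip_force: 40.5
```

arm_command(motion=[{"dp":[0.003,0.0005,0],"rotation":[0,0,0],"grip":1},{"dp":[0.006,0.001,0],"rotation":[0,0,0],"grip":1},{"dp":[0.009,0.0014,0],"rotation":[0,0,0],"grip":1},{"dp":[0.012,0.0018,0],"rotation":[0,0,0],"grip":1},{"dp":[0.012,0.0018,0],"rotation":[0,0,0],"grip":1},{"dp":[0.012,0.0018,0],"rotation":[0,0,0],"grip":1}])

```text
time: 6.65
ee_pos: [532.5, -36.4, 54.6]
orientation: [179.9, 0.1, 98.6]
force: [1.5, -3.9, 6.2]
finger_gap: 21.7
grip_force: 40.5
```

The right shaft is straight: height stayed at 54.6 throughout. Now the middle lane.

arm_command(motion=[{"dp":[0,0,0.015],"rotation":[0,0,0],"grip":1},{"dp":[-0.012,0.021,0.015],"rotation":[0,0,0],"grip":1},{"dp":[-0.024,0.042,0.015],"rotation":[0,0,0],"grip":1},{"dp":[-0.036,0.063,0.015],"rotation":[0,0,0],"grip":1},{"dp":[-0.0473,0.0838,0.015],"rotation":[0,0,0],"grip":1},{"dp":[-0.0473,0.0838,0.01],"rotation":[0,0,0],"grip":1},{"dp":[-0.0473,0.0838,0.006],"rotation":[0,0,0],"grip":1},{"dp":[-0.0473,0.0838,0.003],"rotation":[0,0,0],"grip":1},{"dp":[-0.0473,0.0838,0.0015],"rotation":[0,0,0],"grip":1},{"dp":[-0.0473,0.0838,0.0008],"rotation":[0,0,0],"grip":1},{"dp":[-0.0473,0.0838,0.0002],"rotation":[0,0,0],"grip":1},{"dp":[-0.0473,0.0838,0.0002],"rotation":[0,0,0],"grip":1}])

```text
time: 7.85
ee_pos: [484.9, 47.6, 54.7]
orientation: [179.9, 0.0, 98.6]
force: [1.1, -2.1, 2.3]
finger_gap: 21.7
grip_force: 40.1
```

arm_command(motion=[{"dp":[0.003,0.0005,-0.0003],"rotation":[0,0,0],"grip":1},{"dp":[0.006,0.001,-0.0003],"rotation":[0,0,0],"grip":1},{"dp":[0.009,0.0014,-0.0003],"rotation":[0,0,0],"grip":1},{"dp":[0.012,0.0018,-0.0003],"rotation":[0,0,0],"grip":1}])

```text
time: 8.25
ee_pos: [496.9, 49.7, 54.6]
orientation: [179.9, 0.0, 98.6]
force: [-0.6, -1.3, 6.0]
finger_gap: 21.5
grip_force: 40.6
```

arm_command(motion=[{"dp":[0.003,0.0005,0],"rotation":[0,0,0],"grip":1},{"dp":[0.006,0.001,0],"rotation":[0,0,0],"grip":1},{"dp":[0.009,0.0014,0],"rotation":[0,0,0],"grip":1},{"dp":[0.012,0.0018,0],"rotation":[0,0,0],"grip":1}])

```text
time: 8.65
ee_pos: [508.8, 51.7, 54.6]
orientation: [179.9, -0.0, 98.6]
force: [-0.3, 1.5, 6.3]
finger_gap: 21.7
grip_force: 40.6
```

arm_command(motion=[{"dp":[0.003,0.0005,0],"rotation":[0,0,0],"grip":1},{"dp":[0.006,0.001,0],"rotation":[0,0,0],"grip":1},{"dp":[0.009,0.0014,0],"rotation":[0,0,0],"grip":1},{"dp":[0.012,0.0018,0],"rotation":[0,0,0],"grip":1}])

```text
time: 9.05
ee_pos: [520.7, 53.8, 54.6]
orientation: [179.9, -0.0, 98.6]
force: [-0.9, 3.3, 6.5]
finger_gap: 21.8
grip_force: 40.6
```

arm_command(motion=[{"dp":[0.003,0.0005,0],"rotation":[0,0,0],"grip":1},{"dp":[0.006,0.001,0],"rotation":[0,0,0],"grip":1},{"dp":[0.009,0.0014,0],"rotation":[0,0,0],"grip":1},{"dp":[0.012,0.0018,0],"rotation":[0,0,0],"grip":1},{"dp":[0.012,0.0018,0],"rotation":[0,0,0],"grip":1},{"dp":[0.012,0.0018,0],"rotation":[0,0,0],"grip":1}])

```text
time: 9.65
ee_pos: [532.8, 55.6, 54.6]
orientation: [179.9, -0.0, 98.6]
force: [-0.4, 3.7, 6.7]
finger_gap: 21.3
grip_force: 40.5
```

The middle shaft is straight too, so the left one must be bent. I move to it.

arm_command(motion=[{"dp":[0,0,0.015],"rotation":[0,0,0],"grip":1},{"dp":[-0.022,0.022,0.015],"rotation":[0,0,0],"grip":1},{"dp":[-0.044,0.044,0.015],"rotation":[0,0,0],"grip":1},{"dp":[-0.066,0.066,0.015],"rotation":[0,0,0],"grip":1},{"dp":[-0.0843,0.086,0.015],"rotation":[0,0,0],"grip":1},{"dp":[-0.0843,0.086,0.01],"rotation":[0,0,0],"grip":1},{"dp":[-0.0843,0.086,0.006],"rotation":[0,0,0],"grip":1},{"dp":[-0.0843,0.086,0.003],"rotation":[0,0,0],"grip":1},{"dp":[-0.0843,0.086,0.0015],"rotation":[0,0,0],"grip":1},{"dp":[-0.0843,0.086,0.0008],"rotation":[0,0,0],"grip":1},{"dp":[-0.0843,0.086,0.0002],"rotation":[0,0,0],"grip":1},{"dp":[-0.0843,0.086,0.0002],"rotation":[0,0,0],"grip":1}])

```text
time: 10.85
ee_pos: [448.7, 140.8, 54.6]
orientation: [179.9, 0.0, 98.6]
force: [0.9, -3.3, 3.5]
finger_gap: 21.6
grip_force: 40.4
```

arm_command(motion=[{"dp":[0.003,0.0005,0],"rotation":[0,0,0],"grip":1},{"dp":[0.006,0.001,0],"rotation":[0,0,0],"grip":1},{"dp":[0.006,0.001,0],"rotation":[0,0,0],"grip":1}])

```text
time: 11.15
ee_pos: [455.1, 141.9, 55.0]
orientation: [179.9, 0.0, 98.6]
force: [1.4, -4.2, 7.7]
finger_gap: 21.7
grip_force: 40.9
```

It lifts. I continue, following the rise.

arm_command(motion=[{"dp":[0.003,0.0005,0.0002],"rotation":[0,0,0],"grip":1},{"dp":[0.006,0.001,0.0005],"rotation":[0,0,0],"grip":1},{"dp":[0.006,0.001,0.0005],"rotation":[0,0,0],"grip":1}])

```text
time: 11.45
ee_pos: [461.1, 142.9, 55.4]
orientation: [179.9, 0.0, 98.6]
force: [0.2, -2.0, 6.7]
finger_gap: 21.5
grip_force: 40.7
```

arm_command(motion=[{"dp":[0.003,0.0005,0.0002],"rotation":[0,0,0],"grip":1},{"dp":[0.006,0.001,0.0004],"rotation":[0,0,0],"grip":1},{"dp":[0.009,0.0014,0.0004],"rotation":[0,0,0],"grip":1}])

```text
time: 11.75
ee_pos: [469.6, 144.2, 55.8]
orientation: [179.9, 0.0, 98.6]
force: [0.6, -2.9, 7.6]
finger_gap: 21.6
grip_force: 40.8
```

arm_command(motion=[{"dp":[0.003,0.0005,0.0002],"rotation":[0,0,0],"grip":1},{"dp":[0.006,0.001,0.0002],"rotation":[0,0,0],"grip":1},{"dp":[0.009,0.0014,0.0002],"rotation":[0,0,0],"grip":1},{"dp":[0.012,0.0018,0.0001],"rotation":[0,0,0],"grip":1}])

```text
time: 12.15
ee_pos: [481.7, 146.0, 55.8]
orientation: [179.9, 0.0, 98.6]
force: [-0.1, -2.6, 5.0]
finger_gap: 21.8
grip_force: 40.5
```

arm_command(motion=[{"dp":[0.003,0.0005,-0.0001],"rotation":[0,0,0],"grip":1},{"dp":[0.006,0.001,-0.0003],"rotation":[0,0,0],"grip":1},{"dp":[0.006,0.001,-0.0003],"rotation":[0,0,0],"grip":1}])

```text
time: 12.45
ee_pos: [488.1, 147.2, 55.4]
orientation: [179.9, 0.0, 98.6]
force: [1.7, -3.8, 5.6]
finger_gap: 21.4
grip_force: 40.6
```

arm_command(motion=[{"dp":[0.003,0.0005,-0.0002],"rotation":[0,0,0],"grip":1},{"dp":[0.006,0.001,-0.0005],"rotation":[0,0,0],"grip":1},{"dp":[0.01,0.0015,-0.0008],"rotation":[0,0,0],"grip":1},{"dp":[0.01,0.0015,-0.0008],"rotation":[0,0,0],"grip":1},{"dp":[0.01,0.0015,-0.0008],"rotation":[0,0,0],"grip":1}])

```text
time: 12.95
ee_pos: [497.9, 148.7, 54.7]
orientation: [179.9, 0.0, 98.6]
force: [1.4, -2.5, 5.9]
finger_gap: 21.5
grip_force: 40.6
```

The left shaft is confirmed bent: it lifted about 1.3 mm and came back. Now I stand the block on the worktop.

arm_command(motion=[{"dp":[0,0,0.02],"rotation":[0,0,0],"grip":1},{"dp":[-0.013,0.04,0.03],"rotation":[0,0,0],"grip":1},{"dp":[-0.026,0.08,0.03],"rotation":[0,0,0],"grip":1},{"dp":[-0.039,0.12,0.03],"rotation":[0,0,0],"grip":1},{"dp":[-0.052,0.16,0.03],"rotation":[0,0,0],"grip":1},{"dp":[-0.0668,0.201,0.03],"rotation":[0,0,0],"grip":1},{"dp":[-0.0668,0.201,0.01],"rotation":[0,0,0],"grip":1},{"dp":[-0.0668,0.201,-0.01],"rotation":[0,0,0],"grip":1},{"dp":[-0.0668,0.201,-0.022],"rotation":[0,0,0],"grip":1},{"dp":[-0.0668,0.201,-0.026],"rotation":[0,0,0],"grip":1},{"dp":[-0.0668,0.201,-0.0272],"rotation":[0,0,0],"grip":1},{"dp":[-0.0668,0.201,-0.0272],"rotation":[0,0,0],"grip":1}])

```text
time: 14.15
ee_pos: [430.3, 349.6, 27.1]
orientation: [180.0, -0.0, 98.6]
force: [-0.2, -0.3, -1.0]
finger_gap: 21.3
grip_force: 39.7
```

arm_command(motion=[{"dp":[0,0,-0.0006],"rotation":[0,0,0],"grip":1},{"dp":[0,0,-0.0006],"rotation":[0,0,0],"grip":0.3},{"dp":[0,0,-0.0006],"rotation":[0,0,0],"grip":-0.3},{"dp":[0,0,-0.0006],"rotation":[0,0,0],"grip":-1},{"dp":[0,0,-0.0006],"rotation":[0,0,0],"grip":-1},{"dp":[0,0,-0.0006],"rotation":[0,0,0],"grip":-1},{"dp":[0,0,0.04],"rotation":[0,0,0],"grip":-1},{"dp":[0,0,0.08],"rotation":[0,0,0],"grip":-1},{"dp":[0,0,0.12],"rotation":[0,0,0],"grip":-1},{"dp":[0,0,0.12],"rotation":[0,0,0],"grip":-1}])

```text
time: 15.15
ee_pos: [432.8, 352.1, 152.2]
orientation: [179.5, -0.3, 98.6]
force: [0.3, -0.2, 0.1]
finger_gap: 85.5
grip_force: 0.0
```

```bash
cat > m.py <<'E'
from h import *
def meas(fn):
    c=cam('top'); P=cloud(c); Z=P[:,:,2]
    m=np.zeros(Z.shape,np.uint8); m[200:320,250:425]=((Z>16.5)&(Z<50))[200:320,250:425]
    cs,_=cv2.findContours(m,cv2.RETR_EXTERNAL,cv2.CHAIN_APPROX_NONE)
    for k in cs:
        if cv2.contourArea(k)<40: continue
        w=onplane(c,k[:,0,:],20)[:,:2].astype(np.float32); print(np.round(cv2.minAreaRect(w),1) if 0 else [np.round(q,1) for q in cv2.minAreaRect(w)],k[:,0].mean(0).round())
    cv2.imwrite(fn,c['color'][:,:,::-1])
E
python3 -c "
from m import *
meas('pics/top3.png')"
```

```text
[array([486. , 146.2]), array([17. , 68.7]), np.float64(8.2)] [285. 272.]
[array([520.3,  54.1]), array([16. , 69.6]), np.float64(10.1)] [335. 251.]
[array([519.5, -38.6]), array([16. , 68.6]), np.float64(7.2)] [386. 249.]
```

View pics/top3.png

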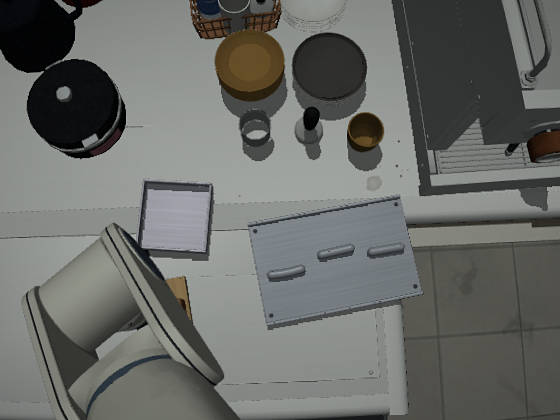

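The block stands on the worktop. The shafts are at (285,272), (335,251) and (386,249), each moved about 25 mm. Next, the bent one.

arm_command(motion=[{"dp":[0.012,-0.043,0],"rotation":[0,0,0],"grip":-1},{"dp":[0.024,-0.086,0],"rotation":[0,0,0],"grip":-1},{"dp":[0.036,-0.13,-0.01],"rotation":[0,0,0],"grip":-1},{"dp":[0.048,-0.17,-0.03],"rotation":[0,0,0],"grip":-1},{"dp":[0.056,-0.2037,-0.06],"rotation":[0,0,0],"grip":-1},{"dp":[0.056,-0.2037,-0.077],"rotation":[0,0,0],"grip":-1},{"dp":[0.056,-0.2037,-0.077],"rotation":[0,0,0],"grip":-1}])

```text
time: 15.9
ee_pos: [483.5, 144.4, 66.7]
orientation: [-179.6, 0.0, 98.5]
force: [-0.1, 0.7, -0.3]
finger_gap: 85.0
grip_force: 0.0
```

arm_command(motion=[{"dp":[0,0,-0.025],"rotation":[0,0,0],"grip":-1},{"dp":[0,0,-0.045],"rotation":[0,0,0],"grip":-1},{"dp":[0,0,-0.055],"rotation":[0,0,0],"grip":-1},{"dp":[0,0,-0.055],"rotation":[0,0,0],"grip":-1},{"dp":[0,0,-0.055],"rotation":[0,0,0],"grip":0},{"dp":[0,0,-0.055],"rotation":[0,0,0],"grip":0.4},{"dp":[0,0,-0.055],"rotation":[0,0,0],"grip":1},{"dp":[0,0,-0.055],"rotation":[0,0,0],"grip":1},{"dp":[0,0,-0.055],"rotation":[0,0,0],"grip":1},{"dp":[0,0,-0.055],"rotation":[0,0,0],"grip":1},{"dp":[0,0,-0.055],"rotation":[0,0,0],"grip":1}])

```text
time: 17.0
ee_pos: [486.4, 146.2, 15.4]
orientation: [180.0, -0.0, 98.6]
force: [-1.7, 0.2, 5.7]
finger_gap: 14.3
grip_force: 40.2
```

arm_command(motion=[{"dp":[0,0,0.02],"rotation":[0,0,0],"grip":1},{"dp":[0,0,0.05],"rotation":[0,0,0],"grip":1},{"dp":[0,0,0.07],"rotation":[0,0,0],"grip":1},{"dp":[0,0,0.07],"rotation":[0,0,0],"grip":1}])

```text
time: 17.4
ee_pos: [487.7, 146.6, 87.2]
orientation: [179.7, -0.0, 98.6]
force: [-0.4, -0.2, -1.6]
finger_gap: 14.1
grip_force: 39.6
```

```bash
python3 - <<'E'
from h import *
c=cam('side'); cv2.imwrite('pics/s4.png',cv2.resize(c['color'][120:340,220:460],None,fx=2.5,fy=2.5,interpolation=cv2.INTER_CUBIC)[:,:,::-1])
s=arm.read_state();print(s['finger_gap'],s['grip_force'],s['force'])
E
```

```text
14.282141050996625 39.59431920200586 [-0.04618618  0.06122721 -1.27014248]
```

View pics/s4.png

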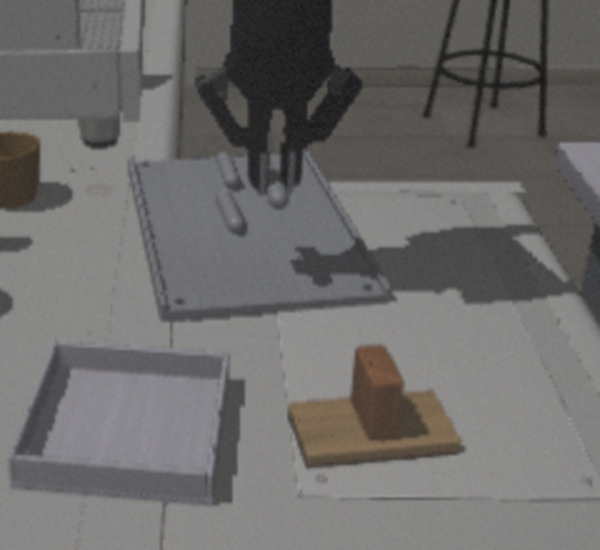

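The gripper holds the shaft at (278,195) and the block stands upright at (375,430). I carry the shaft to the tray.

arm_command(motion=[{"dp":[0.022,0.04,0],"rotation":[0,0,0],"grip":1},{"dp":[0.044,0.08,0],"rotation":[0,0,0],"grip":1},{"dp":[0.066,0.12,0],"rotation":[0,0,0],"grip":1},{"dp":[0.088,0.16,0],"rotation":[0,0,0],"grip":1},{"dp":[0.111,0.2,0],"rotation":[0,0,0],"grip":1},{"dp":[0.111,0.2,0],"rotation":[0,0,0],"grip":1},{"dp":[0.111,0.2,-0.03],"rotation":[0,0,0],"grip":1},{"dp":[0.111,0.2,-0.055],"rotation":[0,0,0],"grip":1},{"dp":[0.111,0.2,-0.068],"rotation":[0,0,0],"grip":1},{"dp":[0.111,0.2,-0.073],"rotation":[0,0,0],"grip":1},{"dp":[0.111,0.2,-0.0745],"rotation":[0,0,0],"grip":1},{"dp":[0.111,0.2,-0.0745],"rotation":[0,0,0],"grip":1}])

```text
time: 18.65
ee_pos: [597.5, 346.2, 11.0]
orientation: [180.0, -0.0, 98.6]
force: [0.8, 1.0, -0.5]
finger_gap: 14.4
grip_force: 39.6
```

arm_command(motion=[{"dp":[0,0,-0.001],"rotation":[0,0,0],"grip":1},{"dp":[0,0,-0.002],"rotation":[0,0,0],"grip":1},{"dp":[0,0,-0.002],"rotation":[0,0,0],"grip":1}])

```text
time: 18.95
ee_pos: [597.3, 346.3, 9.0]
orientation: [180.0, -0.0, 98.6]
force: [0.0, -1.2, -1.0]
finger_gap: 14.4
grip_force: 39.6
```

arm_command(motion=[{"dp":[0,0,-0.001],"rotation":[0,0,0],"grip":1},{"dp":[0,0,-0.001],"rotation":[0,0,0],"grip":1},{"dp":[0,0,-0.001],"rotation":[0,0,0],"grip":0.4},{"dp":[0,0,-0.001],"rotation":[0,0,0],"grip":0.1},{"dp":[0,0,-0.001],"rotation":[0,0,0],"grip":0.1},{"dp":[0,0,0.01],"rotation":[0,0,0],"grip":0.1},{"dp":[0,0,0.04],"rotation":[0,0,0],"grip":0.1},{"dp":[0,0,0.08],"rotation":[0,0,0],"grip":0.1},{"dp":[-0.03,-0.03,0.12],"rotation":[0,0,0],"grip":0.1},{"dp":[-0.06,-0.06,0.16],"rotation":[0,0,0],"grip":0.1},{"dp":[-0.09,-0.09,0.2],"rotation":[0,0,0],"grip":0.1},{"dp":[-0.09,-0.09,0.2],"rotation":[0,0,0],"grip":0.1}])

```text
time: 20.15
ee_pos: [505.9, 254.9, 212.0]
orientation: [179.8, -0.0, 98.6]
force: [0.4, 0.1, 0.7]
finger_gap: 38.5
grip_force: 0.0
```

```bash
python3 - <<'E'
from h import *
a=cam('side')['color'];b=cam('top')['color']
cv2.imwrite('pics/end.png',np.hstack([cv2.resize(i,(400,300)) for i in(a,b)])[:,:,::-1])
E
```

```text
(no output)
```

View pics/end.png

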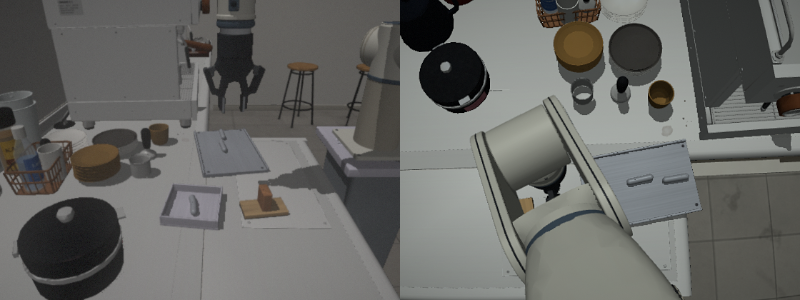

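The shaft lies in the tray at (194,205) in the left half, the block stands at (263,203), and the other two shafts are on the plate. I hand in.

```bash
python3 -c "
from station import arm
print(arm.job_done())"
```

```text
the job is handed in; nothing more can be done
None
```

I rolled all three shafts about 25 mm each, with readings staying near 9 N; the left one (at plate y ≈ +90 mm) was bent and now lies in the reject tray, the two straight ones are on the plate, the block stands on the worktop, and the job is handed in (no verdict returned).

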